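Prime and start the sink drain pump

ROBOT

A 7-joint arm with a two-finger parallel gripper is mounted at the origin on the work surface. World frame = base frame: x ahead of the robot, y to its left, z up, the work surface at z = 0. Lengths are in m, angles in rad, forces in N, time in s.
With the tool pointing down it reaches from about 0.425 to 0.95 m from the base axis. Payload 4.7 kg.
Tool frame: the origin (TCP) lies on the centre line of the jaws, within the pads' length; the fingertips stand robot.nose_length ahead of it and the grasp point (between the pads) lies 8 mm behind it (robot.nose_length is the distance from the TCP to the fingertips, in m); z points along the fingers, x is the direction in which the jaws open and shut, and the axes are right-handed (so a half turn about z gives the same grasp; the last joint's range is limited). The gripper opens to 85 mm and grips with 20 to 120 N. Pads are 22 mm wide; open, the fingers measure 114 mm over their backs; the gripper's body (76 mm by 85 mm) begins 54 mm behind the grasp point. The pads swing forward as they close: fully open they stand 13 mm farther back than shut.
Start: joints at [-1.148, 0.469, -0.049, 1.532, 0.024, 1.141, -0.082], TCP at [0.295, 0.607, 0.242] pointing down, gripper open.
Joint ranges: [-2.59, 2.59], [-0.33, 1.99], [-1.39, 1.29], [0.1, 2.45], [-1.04, 4.18], [0.21, 1.99], [-2.66, 2.66]. Speed limits (rad/s): [2.57, 2.57, 3.14, 3.14, 3.14, 3.14, 3.14].

INTERFACE

Orientations are given as [roll, pitch, yaw] about the fixed x, y, z axes, in that order (R = Rz(yaw) Ry(pitch) Rx(roll)).
In Python, from plant import robot gives the robot as it stands. Calls block until the motion is done:
- robot.goto(position, orientation): joint-space move of the TCP to a pose.
- robot.move_straight(position, vel=0.15, attitude=None, contact_N=None): straight line of the TCP; attitude=None keeps the orientation; vel is the mean speed in m/s. With contact_N (N) it stops when the force on the tool has changed by that much, and returns True; else False.
- robot.move_joints(angles): joint-space move.
- robot.grip(opening, strength=None): opening from 0.0 (shut) to 1.0 (fully open); strength is the grip in N (None keeps the last); returns when the fingers have stopped.
- robot.sleep(seconds).
- robot.inverse_kinematics(position, orientation): joint angles nearest the present ones, or None.
- robot.sense(): the state.
- robot.grab_frame(name): name is "side" or "top" or "wrist"; returns a dict with "image" (480x640x3 uint8, red, green, blue), "range_z" (480x640 float32, m along the optical axis (not along the pixel's ray), 0 where there is no reading), "fx", "fy", "cx", "cy" (pixels), "R" (3x3) and "t" (3): a world point X has camera coordinates R X + t. Camera axes: x right, y down, z forward; pixel columns grow to the right and rows downward; lengths in m; the calibration is good to about 2 mm. A picture is of the moment at which its call begins.
A pose or a line that the arm cannot do raises robot.IKError and nothing moves.
- robot.close_job(): hands the job in, once; it reports no verdict.
The state is a dict: "t": time; "joint_pos": joint angles; "joint_velocities": joint speeds; "effort": joint torques, N m; "tcp_pos": TCP position; "tcp_rot": TCP orientation; "wrist_force": force on the tool from outside, world axes, zero at the start; "torque": the same for the moment, N m; "opening": opening from 0.0 (shut) to 1.0 (fully open).
Only numpy, scipy, OpenCV 4.12 (cv2) and the standard library are available. Lean on these libraries where they do the work, as an engineer would, in place of code of your own. Each camera call takes 0.05 s, during which the arm holds its last target.

TASK

Three spring-loaded push switches for the sink's drain pump stand on the drainer board. First press the light one with the small round button fully home until it clicks and let it spring back up, to prime the pump; then press the stiff one with the wide mushroom head fully home until it clicks, and let it come up too. Leave the switch with the square key unpressed.

Things in the scene. Friction and masses are not known exactly. Their poses are not given: they have to be found in the camera images.
- small_top (a point): Centre of the top face of the light switch's button: a plain steel cylinder 32 mm in diameter, its top 46 mm above the drainer board when up. It stands in the middle of a fixed grey round housing, 90 mm in diameter and 28 mm high (all three switches have the same housing). z is up. The button moves straight down at most 10 mm onto a stop, clicks when 7 mm down, and springs back when let go. It starts to move at 1.5 N and takes 3 N at the stop.
- large_top (a point): Centre of the top face of the stiff switch's button: a flat steel mushroom head 66 mm in diameter and 11 mm thick on a thin stem, its top 52 mm above the drainer board when up, on the same grey housing. z is up. It moves straight down at most 10 mm onto a stop, clicks when 7 mm down, and springs back when let go. It starts to move at 5 N and takes 10 N at the stop.
- square_top (a point): Centre of the top face of the third switch's key, which must not be pressed: a steel block 46 mm square, its top 48 mm above the drainer board when up, on the same grey housing. z is up. It moves like the others, starting at 3 N, with 6 N at the stop.
Mind the look-alikes: they are no part of the job. What is shaped like the part that bears large_top but orange is not meant.

How it is judged:
On the way, in this order (a step that is already met when the one before it is completed fails the run):
1. the small round button is pressed to its click while the mushroom one is up (distance of small_top from where it was at the start of the episode above 0.007 m and distance of large_top from where it was at the start of the episode below 0.003 m), for 0.05 s.
2. the mushroom button is pressed to its click while the small one is up again (distance of large_top from where it was at the start of the episode above 0.007 m and distance of small_top from where it was at the start of the episode below 0.003 m), for 0.05 s.
At the end, for the whole second after the job is handed in: The small button and then the mushroom button have each been pressed at least 7 mm (to the click), one at a time; all three are back up, within 3 mm of where they began (distance of each of small_top, large_top, square_top from where it was at the start of the episode below 0.003 m); the robot touches nothing.
It fails at once if the square key is pressed (more than 4 mm) (distance of square_top from where it was at the start of the episode above 0.004 m).
It also fails if it takes over 34 s, if anything falls off the work surface, if the arm or the gripper's body presses on something with over 40 N, if the wrist force passes 120 N, or if a joint passes its speed limit or range.

## Working session

There is one attempt and no reset: what is moved stays moved. The work goes in short steps, each a Python script; the robot and the scene stay as the last script left them, time stands still between calls to the robot, and variables do not carry over. Pictures are saved under pics/ and viewed, and the job is handed in when it is done.

```bash
ls; mkdir -p pics; python3 - <<'E'
from plant import robot
import cv2,numpy as np
print(robot.nose_length, robot.sense())
for n in ("top","side","wrist"):
    f=robot.grab_frame(n); cv2.imwrite(f"pics/a_{n}.png",f["image"][:,:,::-1])
    np.savez(f"a_{n}.npz",**f)
E
```

```text
pics
0.011 {'t': 0.0, 'joint_pos': array([-1.14790635,  0.46941999, -0.04856462,  1.53371917,  0.02407052,
        1.14097848, -0.08233877]), 'joint_velocities': array([-0.00029226,  0.00174262, -0.00107746, -0.00071552, -0.00063226,
        0.00011916, -0.00194338]), 'effort': array([ 7.07072086e-04, -5.10318339e+01, -4.65812779e-02, -2.37714887e+01,
        1.05509668e-02,  7.56946189e-03, -1.52721680e-05]), 'tcp_pos': array([0.29443948, 0.60676275, 0.24126506]), 'tcp_rot': array([3.14153393e+00, 1.93980873e-03, 1.11896034e+00]), 'wrist_force': array([ 0.56365106,  0.18809701, -1.41877841]), 'torque': array([0.06110101, 0.05201612, 0.04025862]), 'opening': 1.0002077434348506}
```

View pics/a_top.png

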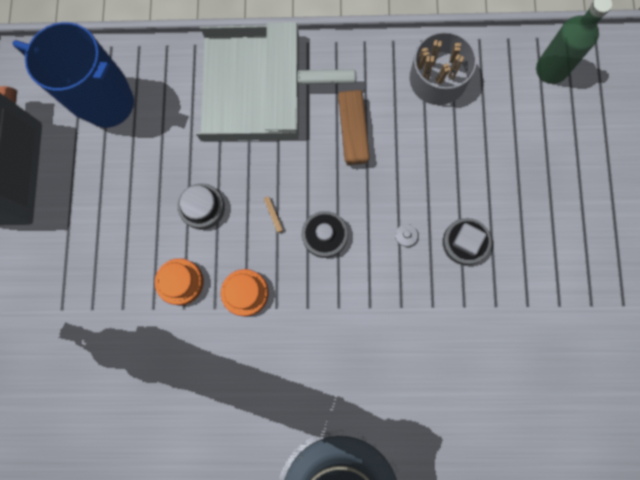

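View pics/a_side.png

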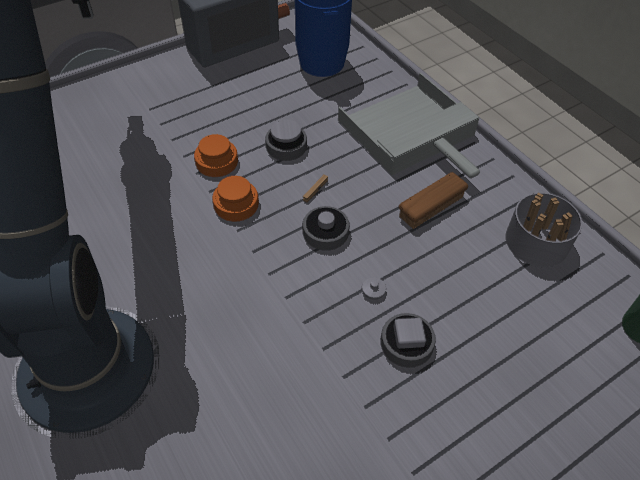

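View pics/a_wrist.png

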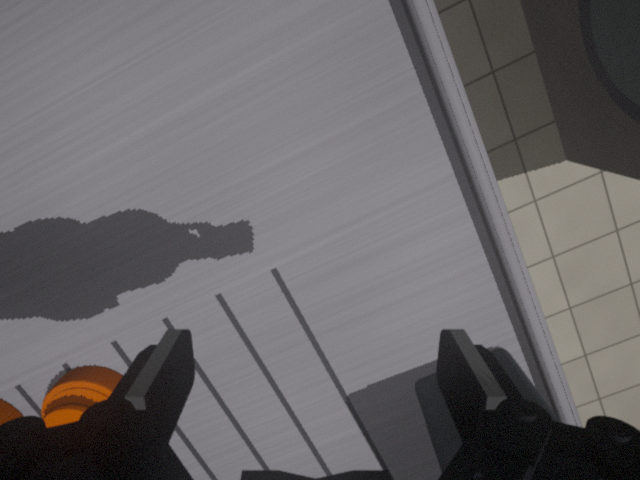

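The candidates in the top view are:
- **Grey mushroom:** (202,205).
- **Small round button:** (325,233).
- **Square key:** (468,241).
- **Orange mushroom look-alikes:** (179,282) and (246,292).
- **Small loose plug, no housing:** (407,236).

The small button and grey mushroom fit the description: both are steel on a grey housing. I'll measure them and check an enlarged crop.

```bash
cat > h.py <<'E'
import numpy as np,cv2
def ray(f,u,v,z):
    d=np.array([(u-f["cx"])/f["fx"],(v-f["cy"])/f["fy"],1.]); R=f["R"];t=f["t"]
    c=-R.T@t; w=R.T@d; return c+w*(z-c[2])/w[2]
def pt(f,u,v):
    zz=f["range_z"][v,u]; return f["R"].T@(np.array([(u-f["cx"])/f["fx"]*zz,(v-f["cy"])/f["fy"]*zz,zz])-f["t"])
def proj(f,X):
    p=f["R"]@np.asarray(X)+f["t"]; return f["fx"]*p[0]/p[2]+f["cx"],f["fy"]*p[1]/p[2]+f["cy"]
def cloud(f):
    v,u=np.mgrid[:480,:640]; z=f["range_z"].astype(float)
    P=np.stack([(u-f["cx"])/f["fx"]*z,(v-f["cy"])/f["fy"]*z,z],-1)-f["t"]
    return P@f["R"]
E
python3 - <<'E'
from h import *
for n in("top","side"):
    f=dict(np.load(f"a_{n}.npz"));print(n,f["fx"],"cam",-f["R"].T@f["t"],"tcp px",proj(f,[.294,.607,.241]),"base",proj(f,[0,0,0]))
    C=cloud(f)
    L=[("mush",202,205),("small",325,233),("sq",468,241),("board",270,270),("plug",407,236)] if n=="top" else [("mush",286,130),("small",326,216),("sq",409,330),("board",270,270),("plug",375,288)]
    for k,u,v in L:
        P=C[v-28:v+29,u-28:u+29].reshape(-1,3); ok=f["range_z"][v-28:v+29,u-28:u+29].reshape(-1)>0;P=P[ok]
        print(k,pt(f,u,v).round(4),"board z",np.median(P[P[:,2]<.02][:,2]).round(4) if (P[:,2]<.02).any() else None)
        Q=P[P[:,2]>.038]
        if len(Q): print("   top:",len(Q),((Q.min(0)+Q.max(0))/2).round(4),Q.mean(0).round(4),np.ptp(Q,0).round(3))
f=dict(np.load("a_top.npz"));g=dict(np.load("a_side.npz"))
a=cv2.resize(f["image"][170:320,150:500],(770,330),interpolation=cv2.INTER_CUBIC)
b=cv2.resize(g["image"][110:250,190:360],None,fx=1.9,fy=1.9,interpolation=cv2.INTER_CUBIC)
o=np.zeros((600,770,3),np.uint8);o[:330]=a;o[330:330+b.shape[0],:b.shape[1]]=b[:270]
cv2.imwrite("pics/b_crop.png",o[:,:,::-1])
E
```

```text
top 531.4674086286797 cam [ 0.27971973 -0.00344388  1.02887326] tcp px (np.float64(-68.07491500477084), np.float64(332.80995332555847)) base (np.float64(340.69114985206033), np.float64(497.0895606463124))
mush [0.5344 0.2582 0.0529] board z 0.0007
   top: 899 [0.5411 0.2699 0.0509] [0.5409 0.2693 0.0523] [0.064 0.064 0.014]
small [0.4785 0.0243 0.047 ] board z 0.0006
   top: 218 [0.483  0.0263 0.0451] [0.4819 0.0265 0.0459] [0.032 0.03  0.013]
sq [ 0.4597 -0.2419  0.0494] board z 0.0006
   top: 609 [ 0.466  -0.2458  0.0458] [ 0.4646 -0.2452  0.0479] [0.059 0.058 0.015]
board [0.4153 0.1335 0.001 ] board z 0.0005
   top: 371 [0.3793 0.1635 0.0518] [0.3769 0.1646 0.053 ] [0.046 0.032 0.013]
plug [ 0.4747 -0.132   0.0277] board z 0.0009
side 615.8615335099785 cam [ 0.05726745 -0.57982846  0.93173401] tcp px (np.float64(89.87172081318639), np.float64(6.211099178836548)) base (np.float64(86.1617785808912), np.float64(367.32270376720123))
mush [0.5405 0.2626 0.0537] board z 0.0013
   top: 582 [0.5418 0.2678 0.0491] [0.5394 0.2636 0.0521] [0.065 0.068 0.016]
small [0.4846 0.0262 0.0465] board z 0.0013
   top: 204 [0.4809 0.0228 0.0443] [0.4806 0.0214 0.0458] [0.032 0.034 0.013]
sq [ 0.4642 -0.2488  0.0479] board z 0.0011
   top: 769 [ 0.4651 -0.2498  0.0459] [ 0.4629 -0.2513  0.0479] [0.058 0.059 0.016]
board [0.3485 0.005  0.0008] board z 0.001
plug [ 0.4785 -0.1403  0.0208] board z 0.0013
```

View pics/b_crop.png

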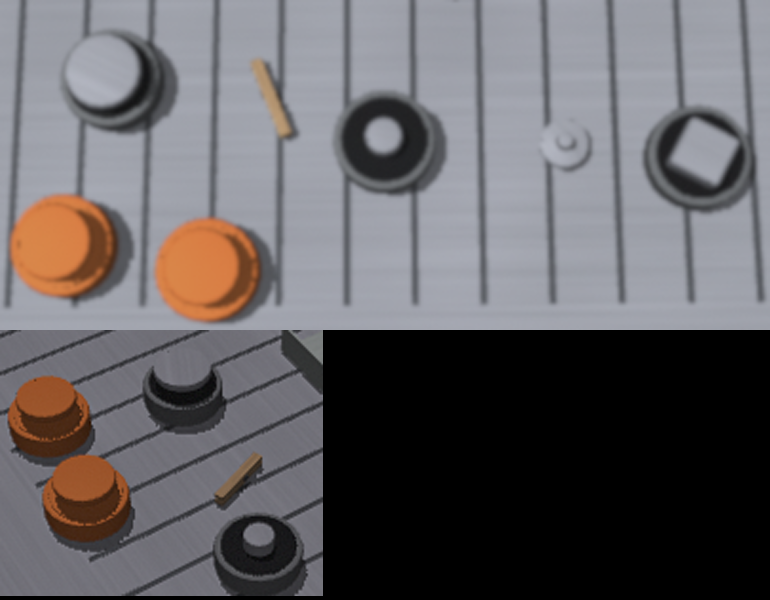

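The crop confirms it: small button at (325,233), grey mushroom at (202,205), both orange ones ruled out. The two views agree within about 5 mm. Next I press the small button with shut fingers.

```bash
python3 - <<'E'
from plant import robot
import numpy as np,cv2
robot.grip(0.0)
o=[np.pi,0,0.05]
robot.goto([.481,.0243,.16],o)
robot.move_straight([.481,.0243,.072],vel=.12)
s=robot.sense();print(s["t"],s["tcp_pos"],s["wrist_force"],s["opening"])
f=robot.grab_frame("side");cv2.imwrite("pics/c_side.png",cv2.resize(f["image"][140:300,220:430,::-1],None,fx=3,fy=3))
E
```

```text
4.0083 [0.48157044 0.02433007 0.07247049] [ 0.31578768 -0.48132171  0.26757887] 0.0001145868045884121
```

View pics/c_side.png

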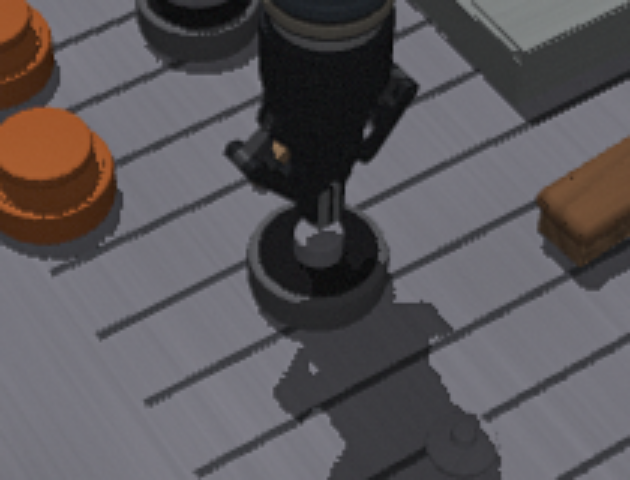

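The shut fingertips sit just above the small button at crop (320,240), centred on it. Pressing now.

```bash
python3 - <<'E'
from plant import robot
import numpy as np,cv2
def st(): 
    s=robot.sense();print(round(s["t"],2),s["tcp_pos"].round(4),s["wrist_force"].round(2))
x,y=.481,.0243
for z,c in((.050,10),(.0465,10),(.044,10)):
    r=robot.move_straight([x,y,z],vel=.02,contact_N=c);print(r);st()
    if r: break
robot.sleep(.3);st()
f=robot.grab_frame("side");cv2.imwrite("pics/d_side.png",cv2.resize(f["image"][180:260,280:380,::-1],None,fx=6,fy=6))
E
```

```text
False
5.31 [0.4809 0.0243 0.0501] [-0.5   0.58  2.79]
True
5.56 [0.4809 0.0243 0.047 ] [-1.87  0.16  8.22]
5.86 [0.481  0.0243 0.047 ] [-2.08 -0.2   7.42]
```

View pics/d_side.png

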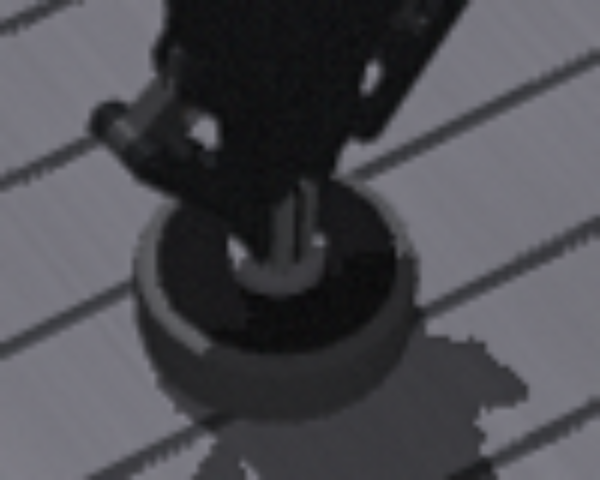

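The button is bottomed: fingertips at z ≈ 0.036 and about 8 N, above the 3 N it takes at the stop. The picture shows it low in its housing. Releasing it and moving to the mushroom.

```bash
python3 - <<'E'
from plant import robot
from h import *
def st(): 
    s=robot.sense();print(round(s["t"],2),s["tcp_pos"].round(4),s["wrist_force"].round(2))
robot.move_straight([.481,.0243,.16],vel=.1);st()
x,y=.540,.2675
robot.goto([x,y,.16],[np.pi,0,.46]);st()
f=robot.grab_frame("side");C=cloud(f);P=C[200:240,305:350].reshape(-1,3);Q=P[P[:,2]>.038];print(len(Q),np.percentile(Q[:,2],70))
robot.move_straight([x,y,.078],vel=.1)
f=robot.grab_frame("side");cv2.imwrite("pics/e_side.png",cv2.resize(f["image"][80:260,200:400,::-1],None,fx=3,fy=3));st()
E
```

```text
7.19 [0.4805 0.0243 0.1594] [ 0.3   0.48 -0.4 ]
8.18 [0.5402 0.2648 0.1598] [-0.   -0.82  0.31]
216 0.04731573589729297
9.24 [0.5406 0.2677 0.0788] [-0.35 -0.11  0.57]
```

View pics/e_side.png

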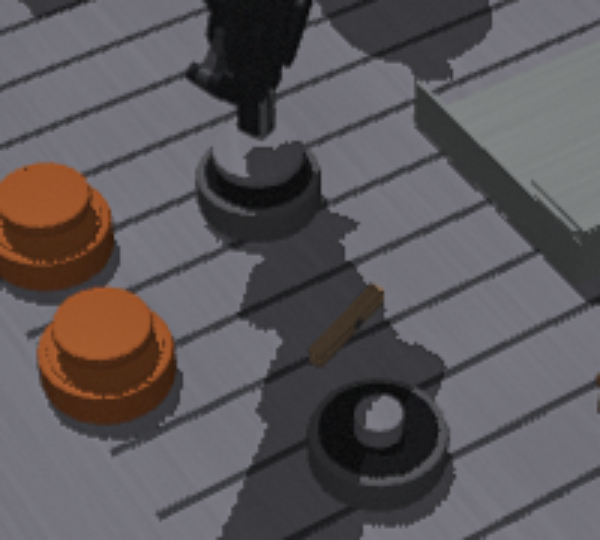

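The small button is back up at crop (378,420). The fingertips are over the middle of the grey mushroom, around (258,135).

```bash
python3 - <<'E'
from plant import robot
from h import *
def st(): 
    s=robot.sense();print(round(s["t"],2),s["tcp_pos"].round(4),s["wrist_force"].round(2))
x,y=.540,.2675
for z in (.0565,.0535,.051,.049):
    r=robot.move_straight([x,y,z],vel=.02,contact_N=18);print(r);st()
    if r: break
robot.sleep(.3);st()
f=robot.grab_frame("side");cv2.imwrite("pics/f_side.png",cv2.resize(f["image"][90:170,240:340,::-1],None,fx=6,fy=6))
E
```

```text
False
10.47 [0.54   0.2675 0.0572] [-2.12 -0.93  7.01]
False
10.77 [0.54   0.2675 0.0544] [-2.16 -0.89  9.38]
True
10.97 [0.54   0.2675 0.0535] [-2.74 -1.97  8.89]
11.28 [0.5399 0.2675 0.0537] [-2.21 -1.26  9.06]
```

View pics/f_side.png

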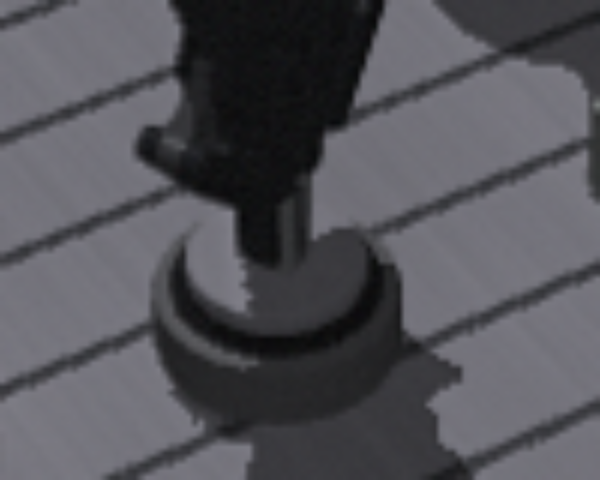

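The mushroom is about 9 mm down, already past the click, but I want it clearly on the stop. I'll press slightly deeper, then release and retreat.

```bash
python3 - <<'E'
from plant import robot
from h import *
def st(): 
    s=robot.sense();print(round(s["t"],2),s["tcp_pos"].round(4),s["wrist_force"].round(2))
x,y=.540,.2675
print(robot.move_straight([x,y,.0515],vel=.015,contact_N=12));robot.sleep(.2);st()
robot.move_straight([x,y,.2],vel=.12);robot.sleep(.2);st()
for n in("side","top"):
    f=robot.grab_frame(n);C=cloud(f);cv2.imwrite(f"pics/g_{n}.png",f["image"][:,:,::-1])
    g=dict(np.load(f"a_{n}.npz"));D=cloud(g)
    for k,X in(("mush",(.54,.2675,.052)),("small",(.481,.0243,.046)),("sq",(.464,-.248,.048))):
        u,v=map(int,proj(f,X));s=np.s_[v-3:v+4,u-3:u+4]
        print(n,k,C[s][...,2].mean().round(4),"start",D[s][...,2].mean().round(4))
E
```

```text
False
11.78 [0.54   0.2675 0.0531] [-3.81 -2.63 13.1 ]
13.36 [0.5398 0.2674 0.1994] [ 0.39 -0.03 -0.11]
side mush 0.0532 start 0.0529
side small 0.065 start 0.0646
side sq 0.0486 start 0.0488
top mush 0.0526 start 0.0526
top small 0.0466 start 0.0464
top sq 0.0485 start 0.0685
```

View pics/g_side.png

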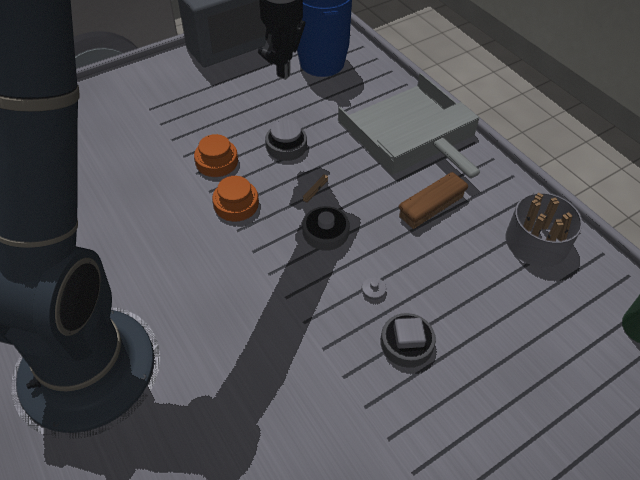

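The stop was reached (13 N, above 10 N). All three buttons are back up and the arm is clear: gripper at (283,40), mushroom at (286,130), small button at (326,220), square key at (409,332).

```bash
python3 -c "
from plant import robot
robot.close_job();print(robot.sense()['t'])"
```

```text
the job is handed in; nothing more can be done
the job is handed in; nothing more can be done
```

I pressed the small round button and then the grey mushroom fully home with the shut fingertips, let each spring back, and handed the job in. The hand-in gives no verdict, so what follows rests on my own readings.

- **Small button:** it was held about 10 mm down at about 8 N; the stop takes 3 N. It was seen back up before I pressed the mushroom.
- **Mushroom:** the first push stopped early at about 9 mm and 9 N. That was already past the click, but I pressed on until the force reached 13 N; the stop takes 10 N.
- **After the presses:** at 13.4 s of the 34 s the gripper was at z = 0.2 m, touching nothing. I never touched the square key or the orange look-alikes.
- **Height checks:** compared with the start, the two pressed buttons were within 0.3 mm (top view) and 0.4 mm (side view). The square key was within 0.2 mm in the side view.
- **Readings that disagreed:**
  - The top view gave the square key's starting height as 68.5 mm. I put that down to depth noise, because its final reading of 48.5 mm fits the side view.
  - The side view read the small button at 65 mm both before and after. That is too high in absolute terms, so only the lack of change means anything.

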